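Load a stick of staples into a spring magazine and close its cover rail

ROBOT

A 7-joint arm with a two-finger parallel gripper is mounted at the origin on a cart in front of the work surface, level with it; the furniture and walls round the work are solid. World frame = base frame: x ahead of the robot, y to its left, z up, the work surface at z = 0. Lengths are in m, angles in rad, forces in N, time in s.
With the tool pointing down it reaches from about 0.35 to 0.9 m from the base axis. Payload 7.2 kg.
Tool frame: the origin (TCP) lies on the mounting face of the last link; the fingertips stand 182 mm ahead of it and the grasp point (between the pads) lies 163 mm ahead of it; z points along the fingers, y is the line along which they close (so a half turn about z gives the same grasp; the last joint's range is limited). The gripper opens to 88 mm and grips with 3 to 60 N. Pads are 20 mm wide; open, the fingers measure 115 mm over their backs; the gripper's body (75 mm by 178 mm) begins 61 mm behind the grasp point.
Start: joints at [-1.206, 0.411, -0.013, 1.596, 0.006, 1.134, -0.082], TCP at [0.262, 0.567, 0.405] pointing down, gripper open.
Joint ranges: [-2.95, 2.95], [-0.29, 1.99], [-1.47, 1.44], [0.14, 2.54], [-1.03, 4.17], [0.13, 1.85], [-2.86, 2.86]. Speed limits (rad/s): [2.39, 2.39, 3.01, 3.01, 3.14, 3.14, 3.14].

INTERFACE

Orientations are given as a rotation vector (axis times angle).
In Python, from rig import sensors, eyes, workorder gives the robot as it stands. The module is installed in compiled form; this text tells all that it offers.
- The arm moves only by the tool play_rows, never from a script. Its argument "targets" is a list of rows, each an object of numbers: "hand": the finger opening in m, from 0 to 0.0878; "x", "y", "z": the shift along the tool's x, y, z in m; "rx", "ry", "rz": the turn, a rotation vector about the tool's x, y, z in rad. A call has 1 to 12 rows; each row is the pose to reach, as a shift and turn from the pose commanded when the call began, along the tool's axes at that moment; what a row does not reach only later rows make up. A row lasts 1/10 s, in which the tool goes at most 50 mm and 8.59 degrees, less where a joint would pass 70% of its speed; a pose out of reach is approached as far as the arm can. A call with a gripper value outside its range is refused whole. The fingers move at their own pace and stop on an object; the grip force is fixed at half the most. Time passes only in rows, so rows that repeat a pose let the fingers close. It gives the time, the measured TCP pose, the force, the opening and the grip force at its end, in the units of the state.
- sensors.read_state(): the state, without advancing time (a new reading comes with each control period).
- eyes.capture(name): name is "scene" or "top" or "wrist"; returns the picture (480x640x3 uint8, red, green, blue); there is no depth.
- eyes.camera_model(name): a dict with "fx", "fy", "cx", "cy" (pixels), "distortion" ([k1, k2, p1, p2, k3] as OpenCV has them; the pictures are not rectified), "view" (4x4, takes a point from world to camera coordinates). Camera axes: x right, y down, z forward; pixel columns grow to the right and rows downward; lengths in m; the calibration is good to about 2 mm. A picture is of the moment at which its call begins: read the wrist's pose just before it. camera_model takes no time and is no camera call; for the wrist camera it gives the pose at the moment of the call.
- workorder.sign_off(): hands the job in; it is judged then, once.
The state is a dict: "t": time; "joint_positions": joint angles; "dq": joint speeds; "effort": joint torques, N m; "eef_pos": TCP position; "ee_rot": TCP orientation; "contact_force": force on the tool from outside, world axes, zero at the start; "torque": the same for the moment, N m; "width": opening from 0.0 (shut) to 1.0 (fully open); "grasp_force": force on a finger pad.
Only numpy, scipy, OpenCV 4.12 (cv2) and the standard library are available. Lean on these libraries where they do the work, as an engineer would, in place of code of your own. Each camera call takes 0.05 s, during which the arm holds its last target. There are 200 camera calls.

TASK

Load the stick of staples, crown up, into the open channel of the staple magazine: push the sprung follower back with the end of the stick, lower the stick flat onto the channel floor behind the nose lip and let the spring hold it there, then slide the cover rail fully home over it. Work gently, by feel: never push the follower with more than about 16 newtons, nor press the stick into the magazine with more than about 40. Leave the tin, the small spool and the tin tray where they are.

Things in the scene. Friction and masses are not known exactly. Their poses are not given: they have to be found in the camera images.
- base: Fixed grey base plate, 265 x 74 x 10 mm; origin at table height on the channel's centre line; x along the channel from nose lip to spring (plate from x = -95 to +170 mm), z up. A steel magazine is clamped on it anywhere up to 15 mm either way along x; this shift is not measured: x places given for lip, mouth and follower are for its middle position and must be felt out. Heights and y are exact.
- seat (a point): Point on the channel floor (x = -5, y = 0, z = 18 mm in the base's frame, axes as the base's) where the centre of the stick's underside finally lies if the magazine is in its middle position; truly up to 15 mm off along x. The channel is 16 mm wide inside. Its low side walls stand 7.5 mm over the floor. Thumbscrews at x = +95, y = +-27 mm are 28 mm high over the table.
- lip (a point): Foot of the nose lip's inner face if the magazine is in its middle position (x = -50, z = 18 mm in the base's frame). The lip is 5 mm high over the channel floor, 7 mm thick, and closes the channel's -x end; nothing higher stands in front of it. A stick that is lowered too early lands on top of it, 5 mm too high.
- follower_free (a point): Foot of the slick black follower's face when free, if the magazine is in its middle position (x = +26 mm in the base's frame). Flat face 1 to 21 mm over the floor, between cheeks 24 mm high whose flared mouth starts at x = +13 mm. The end of the stick pushes it to +x: 2 N at touch, 0.5 N more per mm. The stick passes the lip at 14 mm (9 N); hard stop at 18 mm (11 N).
- stick: Loose stick of heavy steel staples, a ribbed straight bar of inverted U section, 90 long x 13 wide x 24 mm high, about 60 to 120 g, standing on its legs on a blue mat. Origin: centre of its underside; x along its length, z up through the crown. Both ends are alike. Grip it firmly across its width near the middle, by its upper 10 mm, so that the fingers stay clear of the low walls.
- rail (a joint): Slide of the aluminium cover rail in m: 0 = closed, fully home over the stick (hard stop); grows as it opens in the base's +x direction; starts at 0.100 to 0.115 (fully open). About 3 N of friction; stays where left. An inverted U, 65 long, 29 mm wide, underside 27 and top 30 mm over the channel floor: it passes over a seated stick, but runs against one that is not down.
- rail_grip (a point): Point in the black upright tab in the middle of the cover rail, 44 mm over the channel floor; moves with the rail, which slides along the base's x. The tab is 12 mm long (x) and 14 mm wide (y) and stands from 30 to 54 mm over the channel floor; pinch it across its width from above, or push it.
- flux_tin: Bystander: round paste tin, 44 mm across, 22 mm high; origin at the centre of its underside. Leave alone.
- wick_spool: Bystander: small wire spool, 24 mm across, 16 mm high; origin at the centre of its underside. Leave alone.
- tin_tray: Bystander: folded tin tray with small parts, 50 x 70 x 11 mm; origin at the centre of its underside. Leave alone.
Mind the look-alikes: they are no part of the job. There is more than one size of the stick; the one meant has the size given above.

How it is judged:
On the way, in this order (a step that is already met when the one before it is completed fails the run):
1. the stick lies flat on the channel floor, behind the nose lip, while the rail is still open (z of stick in the frame of seat between -0.003 and 0.002 m and y of stick in the frame of seat between -0.003 and 0.003 m and x of stick in the frame of seat between -0.02 and 0.02 m and angle between the x axis of stick and the x axis of base, either way round below 0.04 rad and angle between stick's own z axis and vertical below 0.1 rad and value of joint rail above 0.08 m), for 0.2 s.
2. the cover rail is fully home (value of joint rail below 0.002 m), for 0.2 s.
At the end, for the whole second after the job is handed in: The stick lies at rest in the channel, crown up: underside no more than 2 mm over (3 mm under) the channel floor, within 3 mm of the centre line, 20 mm lengthwise of the seat point, 0.04 rad of the channel's level direction, upright within 0.1 rad; the rail is within 2 mm of closed (z of stick in the frame of seat between -0.003 and 0.002 m and y of stick in the frame of seat between -0.003 and 0.003 m and x of stick in the frame of seat between -0.02 and 0.02 m and angle between the x axis of stick and the x axis of base, either way round below 0.04 rad and angle between stick's own z axis and vertical below 0.1 rad and value of joint rail below 0.002 m and linear speed of stick below 0.01 m/s); the robot touches nothing.
It fails at once if the follower is pushed with more than 16 N (contact force between stick and follower_c0 above 16 N).
It fails at once if the stick is pressed against the magazine with more than 40 N (contact force between stick and base above 40 N).
It fails at once if the round tin is moved more than 20 mm (distance of flux_tin from where it was at the start of the episode above 0.02 m).
It fails at once if the small spool is moved more than 20 mm (distance of wick_spool from where it was at the start of the episode above 0.02 m).
It fails at once if the folded tin tray is moved more than 20 mm (distance of tin_tray from where it was at the start of the episode above 0.02 m).
It also fails if it takes over 67 s, if anything falls off the work surface, if the arm or the gripper's body presses on something with over 40 N, if the wrist force passes 120 N, or if a joint passes its speed limit or range.

## Working session

There is one attempt and no reset: what is moved stays moved. The work goes in short steps, Python scripts to look and compute and a tool call to move; the robot and the scene stay as the last step left them, time stands still between calls to the robot, and variables do not carry over. Pictures are saved under pics/ and viewed, at most 10 in all, crops included, and the job is handed in when it is done.

Besides the shell and the picture viewer there is one more tool, called after "Emit:" as name(argument=value, ...), one argument or row to a line, values as JSON. play_rows: Moves the arm, as the interface text tells. Its arguments: {"type":"object","properties":{"targets":{"type":"array"}},"required":["targets"]}

```bash
mkdir -p pics; cat > h.py <<'E'
import numpy as np, cv2, time
from rig import sensors, eyes, workorder
def cap(n,f):
    m=eyes.camera_model(n); im=eyes.capture(n); cv2.imwrite('pics/'+f,im[:,:,::-1]); return im,m
def KD(m): return np.array([[m['fx'],0,m['cx']],[0,m['fy'],m['cy']],[0,0,1.]]),np.array(m['distortion'],float)
def ray(m,uv):
    K,D=KD(m); p=cv2.undistortPoints(np.array(uv,float).reshape(-1,1,2),K,D).reshape(-1,2)
    V=np.array(m['view']); R,t=V[:3,:3],V[:3,3]
    d=np.c_[p,np.ones(len(p))]@R; return -R.T@t,d
def onz(m,uv,z):
    c,d=ray(m,uv); return c+d*((z-c[2])/d[:,2])[:,None]
def proj(m,P):
    K,D=KD(m);V=np.array(m['view']); return cv2.projectPoints(np.array(P,float).reshape(-1,3),cv2.Rodrigues(V[:3,:3])[0],V[:3,3],K,D)[0].reshape(-1,2)
def tri(ms,uvs):
    A=np.zeros((3,3));b=np.zeros(3)
    for m,uv in zip(ms,uvs):
        c,d=ray(m,[uv]);d=d[0]/np.linalg.norm(d[0]);P=np.eye(3)-np.outer(d,d);A+=P;b+=P@c
    return np.linalg.solve(A,b)
E
python3 - <<'E'
from h import *
import pickle
a,ma=cap('scene','s0.png');b,mb=cap('top','t0.png');c,mc=cap('wrist','w0.png')
pickle.dump((ma,mb,mc),open('m0.pkl','wb'))
for m in(ma,mb,mc): print(np.round(-np.array(m['view'])[:3,:3].T@np.array(m['view'])[:3,3],3),m['fx'],m['distortion'])
print(sensors.read_state())
E
```

```text
[ 0.187 -0.594  0.619] 436.0314339294639 [-0.03592375  0.          0.          0.          0.        ]
[0.395 0.02  0.95 ] 438.26148054079437 [0.02843941 0.         0.         0.         0.        ]
[0.186 0.602 0.384] 356.66085039504287 [-0.04354387  0.          0.          0.          0.        ]
{'t': 0.15, 'joint_positions': array([-1.2061989 ,  0.41168912, -0.01273803,  1.59683684,  0.00561945,
        1.13431932, -0.08223209]), 'dq': array([-4.91356460e-05, -2.46701919e-03, -3.42874211e-04, -4.15658674e-03,
       -1.41586056e-03, -6.22869395e-04, -6.91382419e-04]), 'effort': array([ 1.88871694e-03, -5.88332140e+01,  6.42645322e-01, -2.91290009e+01,
       -5.37840009e-02,  1.57964195e-02,  6.96518077e-05]), 'eef_pos': array([0.2620684 , 0.56721554, 0.40402497]), 'ee_rot': array([-6.74470273e-01, -3.06816265e+00,  1.89251898e-03]), 'contact_force': array([ 0.68551038, -0.88915874,  0.70258178]), 'torque': array([0.0040958 , 0.00048556, 0.01007703]), 'grasp_force': 0.0, 'width': 0.9949950478804931}
```

View pics/t0.png

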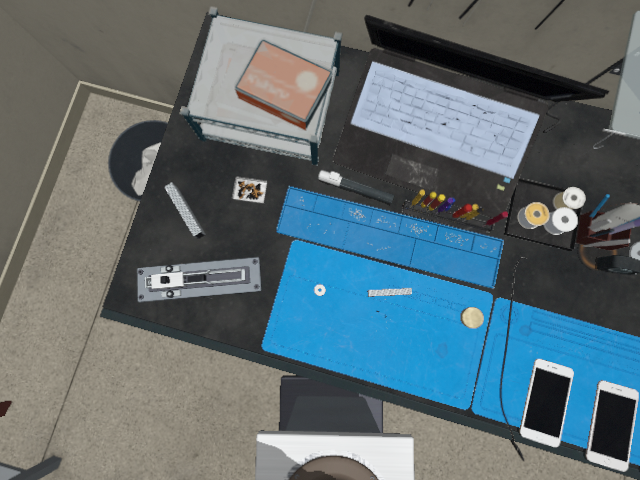

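View pics/s0.png

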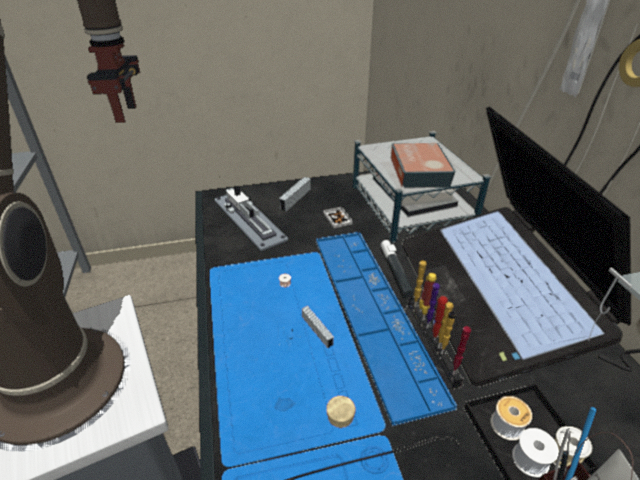

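```bash
python3 - <<'E'
import cv2,numpy as np
t=cv2.imread('pics/t0.png');s=cv2.imread('pics/s0.png')
def c(im,x,y,w,h,W,H): return cv2.resize(im[y:y+h,x:x+w],(W,H),interpolation=cv2.INTER_CUBIC)
a=c(t,130,250,133,60,532,240)   # x4
b=c(t,360,282,60,20,264,88); 
tr=np.zeros((240,268,3),np.uint8); tr[:160]=c(t,360,272,67,40,268,160)
B=np.zeros((360,800,3),np.uint8); B[:,:400]=c(s,205,180,100,90,400,360); B[:240,400:640]=c(s,290,295,60,60,240,240)
B[:200,640:]=c(s,275,170,40,50,160,200); B[240:360,400:640]=c(t,155,175,60,30,240,120)
B[200:,640:]=c(t,155,175,40,40,160,160)
cv2.imwrite('pics/c1.png',np.vstack([np.hstack([a,tr]),B]))
E
```

```text
(no output)
```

View pics/c1.png

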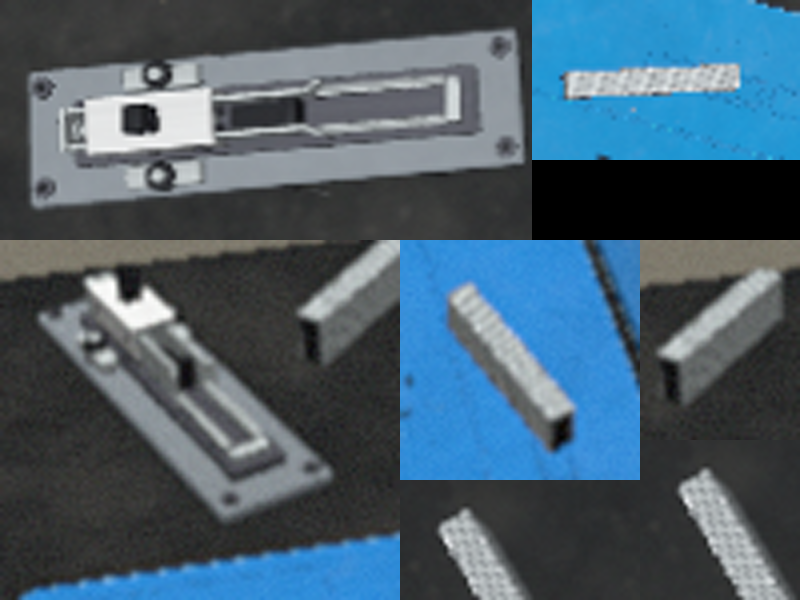

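```bash
python3 - <<'E'
from h import *
import pickle
ma,mb,mc=pickle.load(open('m0.pkl','rb'))
T=lambda p:(np.array(p,float)/4+[130,250]-.4)
base=T([(29,72),(517,28),(524,163),(33,207)])
P=onz(mb,base,.010); print('base',P.round(4)); 
c=P[[0,3]].mean(0);d=P[[1,2]].mean(0);print('len',np.linalg.norm(c-d),np.linalg.norm(P[0]-P[3]))
ex=(c-d)[:2];ex/=np.linalg.norm(ex);print('ex',ex,'yaw',np.arctan2(ex[1],ex[0]),'origin',d[:2]+ex*.095, (c[:2]-ex*.170))
st=(np.array([(566,73),(739,65),(740,87),(568,97)],float)-[532,0])/4+[360,272]-.4
S=onz(mb,st,.024);print('stick',S.round(4),S.mean(0))
sc=(np.array([(448,290),(473,283),(575,408),(552,417)],float)-[400,240])/4+[290,295]-.4
for i,j in zip(range(4),(3,0,1,2)):
  pass
print('scene stick',onz(ma,sc,.024).round(4),onz(ma,sc,.024).mean(0))
print(tri((mb,ma),(st.mean(0),sc.mean(0))))
sb=(np.array([(38,315),(225,520),(330,478)],float)-[0,240])/4+[205,180]-.4
print('scene base',onz(ma,sb,.010).round(4))
f=T([(447,75),(462,75),(450,122),(305,97),(141,120)])
print(onz(mb,f,.02).round(4))
a=(np.array([(155,175)]))
l=np.array([(166,183),(197,237)]);q=onz(mb,l,.024);print('other len',np.linalg.norm(q[0]-q[1]),q)
for n,uv in(('tin',(473,317)),('spool',(320,290)),('tray',(250,189))): print(n,onz(mb,[uv],.015).round(3))
E
```

```text
base [[0.4842 0.4284 0.01  ]
 [0.5113 0.1655 0.01  ]
 [0.4387 0.159  0.01  ]
 [0.4121 0.4202 0.01  ]]
len 0.2634212984360909 0.07256046788898014
ex [-0.10205311  0.99477895] yaw 1.673027418390407 origin [0.46534419 0.25674829] [0.4655053  0.25517783]
stick [[ 0.4423 -0.069   0.024 ]
 [ 0.4479 -0.1592  0.024 ]
 [ 0.4365 -0.1594  0.024 ]
 [ 0.4299 -0.07    0.024 ]] [ 0.43914125 -0.11438942  0.024     ]
scene stick [[ 0.4322 -0.0649  0.024 ]
 [ 0.4447 -0.0665  0.024 ]
 [ 0.4491 -0.1561  0.024 ]
 [ 0.4378 -0.1557  0.024 ]] [ 0.44096281 -0.11078884  0.024     ]
[ 0.43950646 -0.11429779  0.0264194 ]
scene base [[0.4121 0.4199 0.01  ]
 [0.4375 0.1531 0.01  ]
 [0.5066 0.1606 0.01  ]]
[[0.4844 0.2004 0.02  ]
 [0.4845 0.1924 0.02  ]
 [0.4594 0.1977 0.02  ]
 [0.4717 0.2757 0.02  ]
 [0.4584 0.3623 0.02  ]]
other len 0.1410329166195136 [[0.66981796 0.37319352 0.024     ]
 [0.55043348 0.29810936 0.024     ]]
tin [[ 0.39  -0.287  0.015]]
spool [[0.441 0.032 0.015]]
tray [[0.661 0.19  0.015]]
```

```bash
cat >> h.py <<'E'
from scipy.spatial.transform import Rotation as Ro
def rdown(yaw): return Ro.from_euler('z',yaw)*Ro.from_euler('x',np.pi)
def rel(p,yaw,s=None):
    s=s or sensors.read_state(); R0=Ro.from_rotvec(s['ee_rot'])
    sh=R0.inv().apply(np.array(p)-s['eef_pos']); rv=(R0.inv()*rdown(yaw)).as_rotvec()
    print('pos',s['eef_pos'].round(4),'yaw',np.arctan2(*R0.as_matrix()[[1,0],0]).round(4),'shift',sh.round(4),'rot',rv.round(4),'F',s['contact_force'].round(2),'w',round(s['width']*.0878,4),round(s['t'],2))
E
python3 -c "
from h import *
rel([.44,-.113,.33],1.631)"
```

```text
pos [0.2621 0.5672 0.404 ] yaw 2.7088 shift [-0.4468 -0.5428  0.0747] rot [-1.0000e-03  7.0000e-04  1.0778e+00] F [ 0.69 -0.89  0.7 ] w 0.0874 0.15
```

Emit:
play_rows(
  targets=[
    {"x":-0.447,"y":-0.543,"z":0.075,"rz":1.078},
    {"x":-0.447,"y":-0.543,"z":0.075,"rz":1.078},
    {"x":-0.447,"y":-0.543,"z":0.075,"rz":1.078},
    {"x":-0.447,"y":-0.543,"z":0.075,"rz":1.078},
    {"x":-0.447,"y":-0.543,"z":0.075,"rz":1.078},
    {"x":-0.447,"y":-0.543,"z":0.075,"rz":1.078},
    {"x":-0.447,"y":-0.543,"z":0.075,"rz":1.078},
    {"x":-0.447,"y":-0.543,"z":0.075,"rz":1.078},
    {"x":-0.447,"y":-0.543,"z":0.075,"rz":1.078},
    {"x":-0.447,"y":-0.543,"z":0.075,"rz":1.078},
    {"x":-0.447,"y":-0.543,"z":0.075,"rz":1.078},
    {"x":-0.447,"y":-0.543,"z":0.075,"rz":1.078},
  ],
)

```text
invalid input
```

```bash
python3 -c "
from h import *
rel([.44,-.113,.33],1.631)"
```

```text
pos [0.2621 0.5672 0.404 ] yaw 2.7088 shift [-0.4468 -0.5428  0.0747] rot [-1.0000e-03  7.0000e-04  1.0778e+00] F [ 0.69 -0.89  0.7 ] w 0.0874 0.15
```

Emit:
play_rows(
  targets=[
    {"hand":0.06,"x":-0.447,"y":-0.543,"z":0.075,"rx":0,"ry":0,"rz":1.078},
    {"hand":0.06,"x":-0.447,"y":-0.543,"z":0.075,"rx":0,"ry":0,"rz":1.078},
    {"hand":0.06,"x":-0.447,"y":-0.543,"z":0.075,"rx":0,"ry":0,"rz":1.078},
    {"hand":0.06,"x":-0.447,"y":-0.543,"z":0.075,"rx":0,"ry":0,"rz":1.078},
    {"hand":0.06,"x":-0.447,"y":-0.543,"z":0.075,"rx":0,"ry":0,"rz":1.078},
    {"hand":0.06,"x":-0.447,"y":-0.543,"z":0.075,"rx":0,"ry":0,"rz":1.078},
    {"hand":0.06,"x":-0.447,"y":-0.543,"z":0.075,"rx":0,"ry":0,"rz":1.078},
    {"hand":0.06,"x":-0.447,"y":-0.543,"z":0.075,"rx":0,"ry":0,"rz":1.078},
    {"hand":0.06,"x":-0.447,"y":-0.543,"z":0.075,"rx":0,"ry":0,"rz":1.078},
    {"hand":0.06,"x":-0.447,"y":-0.543,"z":0.075,"rx":0,"ry":0,"rz":1.078},
    {"hand":0.06,"x":-0.447,"y":-0.543,"z":0.075,"rx":0,"ry":0,"rz":1.078},
    {"hand":0.06,"x":-0.447,"y":-0.543,"z":0.075,"rx":0,"ry":0,"rz":1.078},
  ],
)

```text
t: 1.35
eef_pos: [0.4131, -0.0118, 0.3411]
ee_rot: [2.153, 2.287, 0.002]
contact_force: [1.3, 0.6, -0.1]
width: 0.681
grasp_force: 0.0
```

```bash
python3 -c "
from h import *
rel([.44,-.113,.33],1.631)"
```

```text
pos [ 0.4131 -0.0118  0.3411] yaw 1.6312 shift [-0.1027  0.0207  0.0111] rot [ 0.0009 -0.0005  0.0002] F [ 1.34  0.61 -0.07] w 0.0598 1.35
```

Emit:
play_rows(
  targets=[
    {"hand":0.06,"x":-0.05,"y":0.01,"z":0.006,"rx":0,"ry":0,"rz":0},
    {"hand":0.06,"x":-0.09,"y":0.02,"z":0.012,"rx":0,"ry":0,"rz":0},
    {"hand":0.06,"x":-0.09,"y":0.02,"z":0.012,"rx":0,"ry":0,"rz":0},
    {"hand":0.06,"x":-0.09,"y":0.02,"z":0.012,"rx":0,"ry":0,"rz":0},
  ],
)

```text
t: 1.75
eef_pos: [0.4383, -0.0992, 0.3287]
ee_rot: [-2.157, -2.284, 0.002]
contact_force: [0.5, 0.5, -0.1]
width: 0.683
grasp_force: 0.0
```

```bash
python3 - <<'E'
from h import *
import pickle
rel([.44,-.113,.33],1.631)
i,m=cap('wrist','w1.png');pickle.dump(m,open('w1.pkl','wb'))
V=np.array(m['view']);print((-V[:3,:3].T@V[:3,3]).round(4),V[2,:3].round(3))
# expected outline
print(proj(m,[[.4423,-.069,.024],[.4479,-.159,.024],[.4365,-.1594,.024],[.43,-.07,.024]]).round(0))
E
```

```text
pos [ 0.4383 -0.0992  0.3287] yaw 1.628 shift [-0.0139  0.0009 -0.0013] rot [-0.0012  0.0002 -0.003 ] F [ 0.53  0.49 -0.08] w 0.06 1.75
[ 0.4337 -0.0156  0.3086] [ 0.016 -0.303 -0.953]
[[326. 200.]
 [325. 301.]
 [312. 300.]
 [310. 200.]]
```

View pics/w1.png

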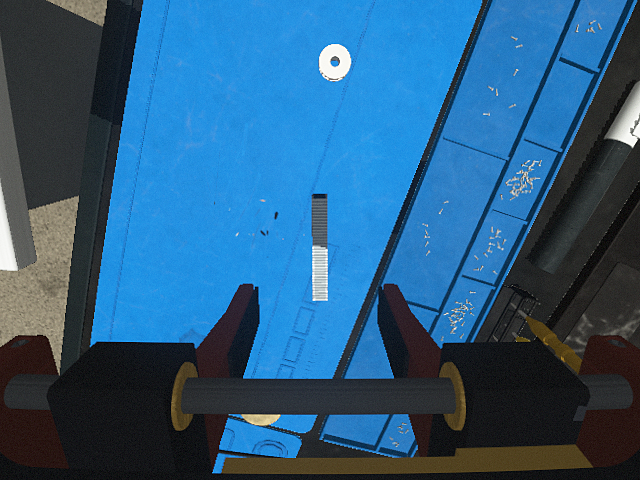

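The picture shows the 90 mm stick, columns 312–328 and rows 194–301 (end face at the top of it, rows 194–199), with the spool at (335,62). The mat stick in the top view (390,292) measures 90 mm and is the target. The one at (184,210) measures about 140 mm and is the look-alike.

```bash
python3 - <<'E'
from h import *
import pickle
m=pickle.load(open('w1.pkl','rb'))
im=cv2.imread('pics/w1.png').astype(int)
k=(im[:,:,0]-im[:,:,2]<70).astype(np.uint8)
k[:185]=0;k[310:]=0;k[:,:300]=0;k[:,345:]=0
n,l,st,c=cv2.connectedComponentsWithStats(k);j=1+st[1:,4].argmax();print(st[j])
ys,xs=np.where(l==j)
# edges per row in crown region
rows=np.arange(205,300)
L=np.array([xs[ys==r].min()-.5 for r in rows]);Rr=np.array([xs[ys==r].max()+.5 for r in rows])
mid=(L+Rr)/2;f=np.polyfit(rows,mid,1);print(np.mean(Rr-L))
top=199.5;bot=ys.max()+.5
for t in(top,):
  P=onz(m,[[np.polyval(f,t),t],[np.polyval(f,bot),bot]],.024);d=P[0]-P[1]
  print(P.round(4),np.linalg.norm(d),'mid',P.mean(0),'yaw',np.arctan2(d[1],d[0]))
W=onz(m,[[L.mean(),rows.mean()],[Rr.mean(),rows.mean()]],.024);print('width',np.linalg.norm(W[0]-W[1]))
mb=pickle.load(open('m0.pkl','rb'))[1]
# height by two views: top view centre
print(tri((mb,m),((387.8,291.9),((np.polyval(f,250)),250))))
pm=P.mean(0)
rel([pm[0],pm[1],.014+.163+.05],np.arctan2(d[1],d[0]))
E
```

```text
[ 312  194   16  107 1624]
15.210526315789474
[[ 0.4369 -0.0691  0.024 ]
 [ 0.443  -0.159   0.024 ]] 0.09012225361875631 mid [ 0.43997731 -0.11406229  0.024     ] yaw 1.6380559781582098
width 0.012838750275300456
[ 0.43896119 -0.10889358  0.03288263]
pos [ 0.4383 -0.0981  0.3287] yaw 1.6304 shift [-0.0161  0.0008  0.1017] rot [-0.001  -0.0003 -0.0077] F [0.01 0.78 0.68] w 0.0602 1.8
```

Emit:
play_rows(
  targets=[
    {"hand":0.045,"x":-0.019,"y":0.001,"z":0.03,"rx":0,"ry":0,"rz":-0.008},
    {"hand":0.045,"x":-0.019,"y":0.001,"z":0.07,"rx":0,"ry":0,"rz":-0.008},
    {"hand":0.045,"x":-0.019,"y":0.001,"z":0.09,"rx":0,"ry":0,"rz":-0.008},
    {"hand":0.045,"x":-0.019,"y":0.001,"z":0.1,"rx":0,"ry":0,"rz":-0.008},
    {"hand":0.045,"x":-0.019,"y":0.001,"z":0.1,"rx":0,"ry":0,"rz":-0.008},
  ],
)

```text
t: 2.3
eef_pos: [0.4405, -0.1161, 0.2283]
ee_rot: [-2.141, -2.296, 0.001]
contact_force: [-0.5, 0.5, 0.8]
width: 0.518
grasp_force: 0.0
```

```bash
python3 - <<'E'
from h import *
rel([.4402,-.117,.1965],1.638)
E
```

```text
pos [ 0.4405 -0.1161  0.2283] yaw 1.6408 shift [-0.0009 -0.0002  0.0318] rot [-0.002  -0.0007  0.0028] F [-0.49  0.49  0.84] w 0.0455 2.3
```

Emit:
play_rows(
  targets=[
    {"hand":0.045,"x":-0.001,"y":0,"z":0.016,"rx":0,"ry":0,"rz":0},
    {"hand":0.045,"x":-0.001,"y":0,"z":0.031,"rx":0,"ry":0,"rz":0},
    {"hand":0.045,"x":-0.001,"y":0,"z":0.031,"rx":0,"ry":0,"rz":0},
    {"hand":0.006,"x":-0.001,"y":0,"z":0.031,"rx":0,"ry":0,"rz":0},
    {"hand":0.006,"x":-0.001,"y":0,"z":0.031,"rx":0,"ry":0,"rz":0},
    {"hand":0.006,"x":-0.001,"y":0,"z":0.031,"rx":0,"ry":0,"rz":0},
    {"hand":0.006,"x":-0.001,"y":0,"z":0.031,"rx":0,"ry":0,"rz":0},
    {"hand":0.006,"x":-0.001,"y":0,"z":0.031,"rx":0,"ry":0,"rz":0},
    {"hand":0.006,"x":-0.001,"y":0,"z":0.031,"rx":0,"ry":0,"rz":0},
  ],
)

```text
t: 3.2
eef_pos: [0.4409, -0.1184, 0.1984]
ee_rot: [2.144, 2.296, 0.001]
contact_force: [-1.2, 0.7, 6.1]
width: 0.142
grasp_force: 30.0
```

```bash
python3 - <<'E'
from h import *
rel([.4402,-.117,.1965],1.638)
E
```

```text
pos [ 0.4409 -0.1184  0.1984] yaw 1.6388 shift [ 0.0014 -0.0006  0.0019] rot [ 0.0006 -0.0003  0.0008] F [-1.24  0.66  6.06] w 0.0125 3.2
```

Emit:
play_rows(
  targets=[
    {"hand":0.006,"x":0,"y":0,"z":-0.01,"rx":0,"ry":0,"rz":0},
    {"hand":0.006,"x":0,"y":0,"z":-0.04,"rx":0,"ry":0,"rz":0},
    {"hand":0.006,"x":0,"y":0,"z":-0.08,"rx":0,"ry":0,"rz":0},
    {"hand":0.006,"x":0.03,"y":0,"z":-0.11,"rx":0,"ry":0,"rz":0},
    {"hand":0.006,"x":0.07,"y":0.01,"z":-0.11,"rx":0,"ry":0,"rz":-0.01},
    {"hand":0.006,"x":0.11,"y":0.02,"z":-0.11,"rx":0,"ry":0,"rz":-0.02},
    {"hand":0.006,"x":0.15,"y":0.03,"z":-0.11,"rx":0,"ry":0,"rz":-0.03},
    {"hand":0.006,"x":0.19,"y":0.04,"z":-0.11,"rx":0,"ry":0,"rz":-0.035},
    {"hand":0.006,"x":0.23,"y":0.05,"z":-0.11,"rx":0,"ry":0,"rz":-0.035},
    {"hand":0.006,"x":0.26,"y":0.05,"z":-0.11,"rx":0,"ry":0,"rz":-0.035},
    {"hand":0.006,"x":0.27,"y":0.05,"z":-0.11,"rx":0,"ry":0,"rz":-0.035},
    {"hand":0.006,"x":0.27,"y":0.05,"z":-0.11,"rx":0,"ry":0,"rz":-0.035},
  ],
)

```text
t: 4.4
eef_pos: [0.4719, 0.1554, 0.3081]
ee_rot: [-2.101, -2.336, 0.001]
contact_force: [0.1, -1.6, -0.6]
width: 0.148
grasp_force: 30.0
```

```bash
python3 - <<'E'
from h import *
import pickle
rel([.472,.17,.305],1.673)
i,m=cap('wrist','w2.png');pickle.dump((m,sensors.read_state()),open('w2.pkl','wb'))
E
```

```text
pos [0.4719 0.1554 0.3081] yaw 1.6763 shift [0.0145 0.0016 0.0031] rot [-0.0004  0.0003  0.0033] F [ 0.07 -1.56 -0.57] w 0.013 4.4
```

View pics/w2.png

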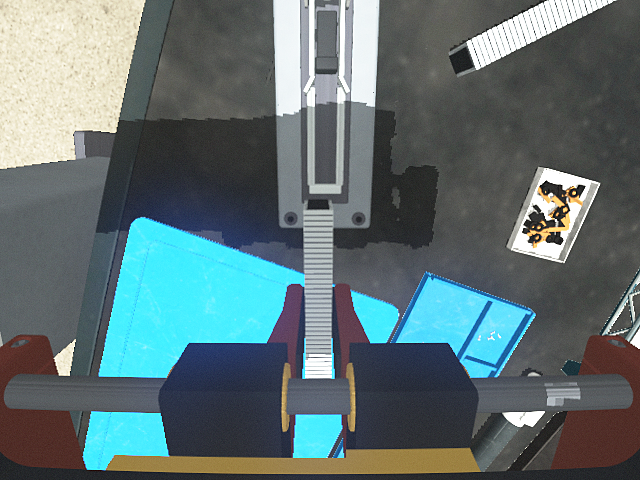

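The held stick's front face is at rows 199–209, columns 305–333. The lip is at (324,188), the follower front at about row 72 and the mouth at rows 78–95. I'll enlarge this to measure.

```bash
python3 - <<'E'
import cv2,numpy as np
t=cv2.imread('pics/w2.png')
t=cv2.convertScaleAbs(t,alpha=1.4)
a=cv2.resize(t[0:150,265:390],(500,600),interpolation=cv2.INTER_CUBIC)
b=cv2.resize(t[150:270,289:349],(300,600),interpolation=cv2.INTER_CUBIC)
cv2.imwrite('pics/c2.png',np.hstack([a,b]))
E
```

```text
(no output)
```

View pics/c2.png

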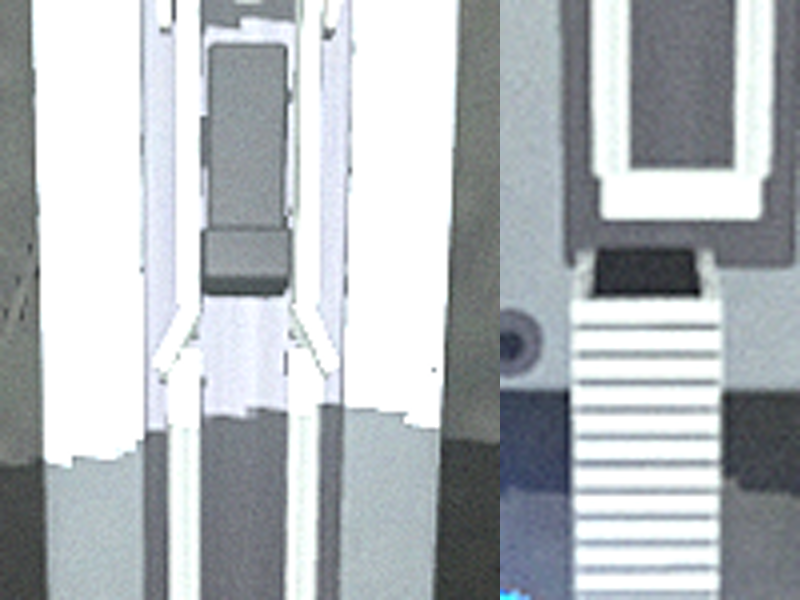

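```bash
python3 - <<'E'
from h import *
import pickle
m,s=pickle.load(open('w2.pkl','rb'))
h=-.4
def pr(n,uv,z):
    P=onz(m,np.array(uv)+h,z);print(n,P.round(4).tolist());return P
B=[]
for r,l,rr in((140,276.75,373.4),(20,274,378.6)):
    P=pr('plate',[(l,r),(rr,r)],.010);print(np.linalg.norm(P[0]-P[1]));B.append(P.mean(0))
d=B[1]-B[0];print('plate yaw',np.arctan2(d[1],d[0]))
C=[]
for r,l,rr in((112.5,315,337.5),(170,315.4,336.4)):
    P=pr('chan',[(l,r),(rr,r)],.0255);print(np.linalg.norm(P[0]-P[1]));C.append(P.mean(0))
d=C[0]-C[1];print('chan yaw',np.arctan2(d[1],d[0]))
L=pr('lip in/out',[(325.5,184.4),(325.5,193.6)],.023)
F=pr('foll',[(326.5,68.75)],.039)
M=pr('mouth',[(318,92.5),(334,92.5)],.042)
n=pr('plate front',[(325,150+0/5+77.0)],.010)
# stick
for z in (.13,.132,.134,.136,.138):
    P=onz(m,np.array([(303.4,230),(333.0,230),(304.,290),(332.6,290)])+h,z);print(z,np.linalg.norm(P[0]-P[1]),P[:2].mean(0).round(4))
z=.308-.1984+.024; print('stick crown z',z)
P=pr('stick front',[(318.3,209.8)],z)
im=cv2.imread('pics/w2.png').astype(int)
# crown edge columns by row
for r in (215,230,245,260,275):
    g=im[r-3:r+4,290:350].mean((0,2)); d=np.diff(g); print(r,290+d[:25].argmax()+.5+.5,290+30+d[30:].argmin()+1)
print(s['eef_pos'],s['ee_rot'])
E
```

```text
plate [[0.4325, 0.2286, 0.01], [0.5048, 0.2364, 0.01]]
0.07268722083043942
plate [[0.4245, 0.3091, 0.01], [0.4966, 0.3168, 0.01]]
0.07248554818495974
plate yaw 1.6709870908947382
chan [[0.4593, 0.2505, 0.0255], [0.4749, 0.2521, 0.0255]]
0.01564698751954307
chan [[0.4637, 0.2111, 0.0255], [0.4789, 0.2127, 0.0255]]
0.015251456429780739
chan yaw 1.6763249793040762
lip in/out [[0.4722, 0.2012, 0.023], [0.473, 0.1943, 0.023]]
foll [[0.4641, 0.2772, 0.039]]
mouth [[0.4602, 0.2621, 0.042], [0.4704, 0.2632, 0.042]]
plate front [[0.4761, 0.1652, 0.01]]
0.13 0.013602449194330941 [0.4676 0.1952 0.13  ]
0.132 0.013430319043916292 [0.4675 0.1957 0.132 ]
0.134 0.01325818889350159 [0.4675 0.1963 0.134 ]
0.136 0.013086058743086888 [0.4674 0.1968 0.136 ]
0.138 0.012913928592672185 [0.4674 0.1974 0.138 ]
stick crown z 0.1336
stick front [[0.4666, 0.2054, 0.1336]]
215 303.0 334
230 303.0 333
245 303.0 333
260 304.0 333
275 304.0 333
[0.47207125 0.15388003 0.308137  ] [ 2.10327108e+00  2.33318435e+00 -1.15539684e-03]
```

```bash
python3 - <<'E'
from h import *
rel([.4722,.1987,.235],1.6735)
E
```

```text
pos [0.4721 0.1539 0.3081] yaw 1.6744 shift [0.0446 0.0048 0.0731] rot [-0.0003  0.0007  0.0009] F [-0.22 -0.7  -1.41] w 0.0128 4.45
```

Emit:
play_rows(
  targets=[
    {"hand":0.006,"x":0.03,"y":0.003,"z":0.02,"rx":0,"ry":0,"rz":0.001},
    {"hand":0.006,"x":0.045,"y":0.005,"z":0.05,"rx":0,"ry":0,"rz":0.001},
    {"hand":0.006,"x":0.045,"y":0.005,"z":0.067,"rx":0,"ry":0,"rz":0.001},
    {"hand":0.006,"x":0.045,"y":0.005,"z":0.073,"rx":0,"ry":0,"rz":0.001},
    {"hand":0.006,"x":0.045,"y":0.005,"z":0.073,"rx":0,"ry":0,"rz":0.001},
    {"hand":0.006,"x":0.045,"y":0.005,"z":0.073,"rx":0,"ry":0,"rz":0.001},
  ],
)

```text
t: 5.05
eef_pos: [0.4732, 0.1984, 0.2359]
ee_rot: [2.107, 2.329, 0.001]
contact_force: [0.3, -0.1, -1.1]
width: 0.145
grasp_force: 30.0
```

```bash
python3 - <<'E'
from h import *
import pickle
rel([.4722,.1987,.225],1.6735)
i,m=cap('wrist','w3.png');pickle.dump((m,sensors.read_state()),open('w3.pkl','wb'))
t=cv2.imread('pics/w3.png')
a=cv2.resize(t[60:260,260:390],(390,600),interpolation=cv2.INTER_CUBIC)
b=cv2.resize(cv2.convertScaleAbs(t[60:260,260:390],alpha=.6),(390,600),interpolation=cv2.INTER_CUBIC)
cv2.imwrite('pics/c3.png',np.hstack([a,b]))
E
```

```text
pos [0.4732 0.1984 0.2359] yaw 1.6706 shift [ 0.0004 -0.001   0.0109] rot [ 0.0009  0.     -0.0029] F [ 0.27 -0.06 -1.07] w 0.0127 5.05
```

View pics/c3.png

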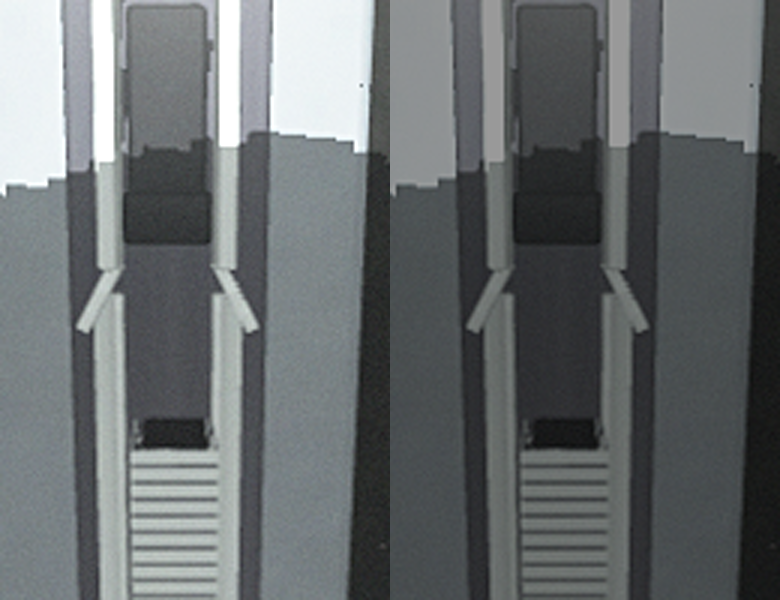

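The stick's front edge is at (318,210), nearly centred between the walls. The follower's front edge is at (316,141) and the flared mouth tips are at row 170.

```bash
python3 - <<'E'
from h import *
import pickle
m,s=pickle.load(open('w3.pkl','rb'))
c=lambda u,v:(u/3+260-.4,v/3+60-.4)
zc=s['eef_pos'][2]-.1984+.024
y0=np.array([.4722,.1987])
e=np.array([np.cos(1.6735),np.sin(1.6735)]);n=np.array([e[1],-e[0]])
def f(nm,uv,z):
    P=onz(m,[c(*uv)],z)[0];d=P[:2]-s['eef_pos'][:2];print(nm,'along %.4f lat %.4f'%(d@e,d@n))
f('stickL',(130,455),zc);f('stickR',(219,455),zc);f('stickL',(130,590),zc);f('stickR',(219.5,590),zc)
f('front',(174,450),zc)
for v,l,r in((400,124,213),(320,124,213.5)): f('chL',(l,v),.0255);f('chR',(r,v),.0255)
f('foll top',(168,243),.039)
f('fL',(124,240),.039);f('fR',(212,240),.039)
f('mouthL',(85,333),.042);f('mouthR',(252,333),.042)
f('gapL',(124,268),.042);f('gapR',(216,268),.042)
E
```

```text
stickL along 0.0492 lat -0.0063
stickR along 0.0492 lat 0.0068
stickL along 0.0281 lat -0.0066
stickR along 0.0281 lat 0.0071
front along 0.0499 lat 0.0002
chL along 0.0512 lat -0.0088
chR along 0.0512 lat 0.0071
chL along 0.0653 lat -0.0086
chR along 0.0653 lat 0.0071
foll top along 0.0787 lat -0.0007
fL along 0.0792 lat -0.0077
fR along 0.0791 lat 0.0063
mouthL along 0.0649 lat -0.0141
mouthR along 0.0648 lat 0.0127
gapL along 0.0750 lat -0.0077
gapR along 0.0749 lat 0.0068
```

Emit:
play_rows(
  targets=[
    {"hand":0.006,"x":0,"y":-0.001,"z":0.006,"rx":0,"ry":0,"rz":-0.002},
    {"hand":0.006,"x":0,"y":-0.001,"z":0.0095,"rx":0,"ry":0,"rz":-0.002},
    {"hand":0.006,"x":0.005,"y":-0.001,"z":0.0095,"rx":0,"ry":0,"rz":-0.002},
    {"hand":0.006,"x":0.01,"y":-0.001,"z":0.0095,"rx":0,"ry":0,"rz":-0.002},
    {"hand":0.006,"x":0.015,"y":-0.001,"z":0.0095,"rx":0,"ry":0,"rz":-0.002},
    {"hand":0.006,"x":0.019,"y":-0.001,"z":0.0095,"rx":0,"ry":0,"rz":-0.002},
    {"hand":0.006,"x":0.022,"y":-0.001,"z":0.0095,"rx":0,"ry":0,"rz":-0.002},
    {"hand":0.006,"x":0.022,"y":-0.001,"z":0.0095,"rx":0,"ry":0,"rz":-0.002},
    {"hand":0.006,"x":0.022,"y":-0.001,"z":0.0095,"rx":0,"ry":0,"rz":-0.002},
  ],
)

```text
t: 6.0
eef_pos: [0.4694, 0.2215, 0.2255]
ee_rot: [2.103, 2.334, -0.0]
contact_force: [0.3, -0.1, -0.7]
width: 0.146
grasp_force: 30.0
```

```bash
cat > st.py <<'E'
from h import *
s=sensors.read_state();e=np.array([np.cos(1.6735),np.sin(1.6735)]);n=np.array([e[1],-e[0]])
d=s['eef_pos'][:2]-[.4732,.1984];F=s['contact_force']
print('t %.2f along %.1f lat %.1f z %.4f mm  F along %.1f lat %.1f z %.1f'%(s['t'],d@e*1e3,d@n*1e3,s['eef_pos'][2],F[:2]@e,F[:2]@n,F[2]),'tilt',rdown(1.6735).inv().__mul__(Ro.from_rotvec(s['ee_rot'])).as_rotvec().round(4),'M',s['torque'].round(2), 'g',s['grasp_force'],'w',s['width'])
E
python3 st.py
```

```text
t 6.00 along 23.3 lat -1.4 z 0.2255 mm  F along -0.1 lat 0.3 z -0.7 tilt [ 0.     -0.0001 -0.0015] M [-0.07  0.11  0.  ] g 29.992756247520447 w 0.1457814784619859
```

Emit:
play_rows(
  targets=[
    {"hand":0.006,"x":0.001,"y":0.0004,"z":0,"rx":0,"ry":0,"rz":0},
    {"hand":0.006,"x":0.002,"y":0.0004,"z":0,"rx":0,"ry":0,"rz":0},
    {"hand":0.006,"x":0.003,"y":0.0004,"z":0,"rx":0,"ry":0,"rz":0},
    {"hand":0.006,"x":0.004,"y":0.0004,"z":0,"rx":0,"ry":0,"rz":0},
    {"hand":0.006,"x":0.005,"y":0.0004,"z":0,"rx":0,"ry":0,"rz":0},
    {"hand":0.006,"x":0.006,"y":0.0004,"z":0,"rx":0,"ry":0,"rz":0},
    {"hand":0.006,"x":0.006,"y":0.0004,"z":0,"rx":0,"ry":0,"rz":0},
    {"hand":0.006,"x":0.006,"y":0.0004,"z":0,"rx":0,"ry":0,"rz":0},
  ],
)

```text
t: 6.8
eef_pos: [0.4692, 0.2271, 0.2255]
ee_rot: [2.103, 2.333, -0.001]
contact_force: [-0.2, -2.6, -0.5]
width: 0.142
grasp_force: 30.0
```

```bash
python3 st.py
```

```text
t 6.80 along 29.0 lat -1.0 z 0.2255 mm  F along -2.6 lat -0.5 z -0.5 tilt [ 0.0001 -0.0004 -0.001 ] M [-0.63 -0.04 -0.  ] g 29.99309241771698 w 0.14183866000828396
```

Emit:
play_rows(
  targets=[
    {"hand":0.006,"x":0.001,"y":0,"z":0,"rx":0,"ry":0,"rz":0},
    {"hand":0.006,"x":0.002,"y":0,"z":0,"rx":0,"ry":0,"rz":0},
    {"hand":0.006,"x":0.003,"y":0,"z":0,"rx":0,"ry":0,"rz":0},
    {"hand":0.006,"x":0.004,"y":0,"z":0,"rx":0,"ry":0,"rz":0},
    {"hand":0.006,"x":0.004,"y":0,"z":0,"rx":0,"ry":0,"rz":0},
    {"hand":0.006,"x":0.004,"y":0,"z":0,"rx":0,"ry":0,"rz":0},
  ],
)

```text
t: 7.4
eef_pos: [0.4688, 0.2313, 0.2255]
ee_rot: [2.103, 2.334, -0.0]
contact_force: [0.2, -5.2, -0.6]
width: 0.143
grasp_force: 30.0
```

```bash
python3 st.py
```

```text
t 7.40 along 33.2 lat -1.0 z 0.2255 mm  F along -5.2 lat -0.3 z -0.6 tilt [ 0.     -0.0002 -0.0012] M [-1.13 -0.08 -0.04] g 29.9936905503273 w 0.14324469540816323
```

Emit:
play_rows(
  targets=[
    {"hand":0.006,"x":0.001,"y":0,"z":0,"rx":0,"ry":0,"rz":0},
    {"hand":0.006,"x":0.002,"y":0,"z":0,"rx":0,"ry":0,"rz":0},
    {"hand":0.006,"x":0.003,"y":0,"z":0,"rx":0,"ry":0,"rz":0},
    {"hand":0.006,"x":0.004,"y":0,"z":0,"rx":0,"ry":0,"rz":0},
    {"hand":0.006,"x":0.004,"y":0,"z":0,"rx":0,"ry":0,"rz":0},
    {"hand":0.006,"x":0.004,"y":0,"z":0,"rx":0,"ry":0,"rz":0},
  ],
)

```text
t: 8.0
eef_pos: [0.4684, 0.235, 0.2255]
ee_rot: [2.103, 2.333, -0.001]
contact_force: [0.3, -6.7, 0.2]
width: 0.143
grasp_force: 30.0
```

```bash
python3 st.py
```

```text
t 8.00 along 36.9 lat -1.0 z 0.2255 mm  F along -6.7 lat -0.4 z 0.2 tilt [ 0.0001 -0.0007 -0.0009] M [-1.51 -0.1   0.02] g 29.994628429412842 w 0.1432165621352804
```

Emit:
play_rows(
  targets=[
    {"hand":0.006,"x":0.001,"y":0,"z":0,"rx":0,"ry":0,"rz":0},
    {"hand":0.006,"x":0.002,"y":0,"z":0,"rx":0,"ry":0,"rz":0},
    {"hand":0.006,"x":0.003,"y":0,"z":0,"rx":0,"ry":0,"rz":0},
    {"hand":0.006,"x":0.004,"y":0,"z":0,"rx":0,"ry":0,"rz":0},
    {"hand":0.006,"x":0.004,"y":0,"z":0,"rx":0,"ry":0,"rz":0},
    {"hand":0.006,"x":0.004,"y":0,"z":0,"rx":0,"ry":0,"rz":0},
  ],
)

```text
t: 8.6
eef_pos: [0.4681, 0.2384, 0.2254]
ee_rot: [2.103, 2.332, -0.002]
contact_force: [0.6, -8.0, 0.6]
width: 0.148
grasp_force: 30.0
```

```bash
python3 st.py
```

```text
t 8.60 along 40.3 lat -1.0 z 0.2254 mm  F along -8.1 lat -0.3 z 0.6 tilt [ 0.0004 -0.0013 -0.0004] M [-1.9  -0.12  0.  ] g 29.994977116584778 w 0.14837058436088854
```

Emit:
play_rows(
  targets=[
    {"hand":0.006,"x":0.0005,"y":0,"z":0,"rx":0,"ry":0,"rz":0},
    {"hand":0.006,"x":0.001,"y":0,"z":0,"rx":0,"ry":0,"rz":0},
    {"hand":0.006,"x":0.0015,"y":0,"z":0,"rx":0,"ry":0,"rz":0},
    {"hand":0.006,"x":0.002,"y":0,"z":0,"rx":0,"ry":0,"rz":0},
    {"hand":0.006,"x":0.002,"y":0,"z":0,"rx":0,"ry":0,"rz":0},
    {"hand":0.006,"x":0.002,"y":0,"z":0,"rx":0,"ry":0,"rz":0},
  ],
)

```text
t: 9.2
eef_pos: [0.4679, 0.2402, 0.2254]
ee_rot: [2.104, 2.332, -0.002]
contact_force: [0.2, -9.0, 1.7]
width: 0.142
grasp_force: 30.0
```

```bash
python3 st.py; python3 - <<'E'
from h import *
import pickle
i,m=cap('wrist','w4.png');pickle.dump((m,sensors.read_state()),open('w4.pkl','wb'))
t=cv2.imread('pics/w4.png')
a=cv2.resize(t[100:300,255:385],(390,600),interpolation=cv2.INTER_CUBIC)
i,m2=cap('top','t4.png');t=cv2.imread('pics/t4.png')
b=cv2.resize(t[250:310,130:263],(400,180),interpolation=cv2.INTER_CUBIC)
i,m2=cap('scene','s4.png');t=cv2.imread('pics/s4.png')
c=cv2.resize(t[165:265,200:300],(400,400),interpolation=cv2.INTER_CUBIC)
cv2.imwrite('pics/c4.png',np.hstack([a,np.vstack([b,c,np.zeros((20,400,3),np.uint8)])]))
E
```

```text
t 9.20 along 42.1 lat -1.0 z 0.2254 mm  F along -9.0 lat -0.7 z 1.7 tilt [ 0.0004 -0.0017 -0.0002] M [-2.02 -0.18  0.03] g 29.995210468769073 w 0.1423288138382687
```

View pics/c4.png

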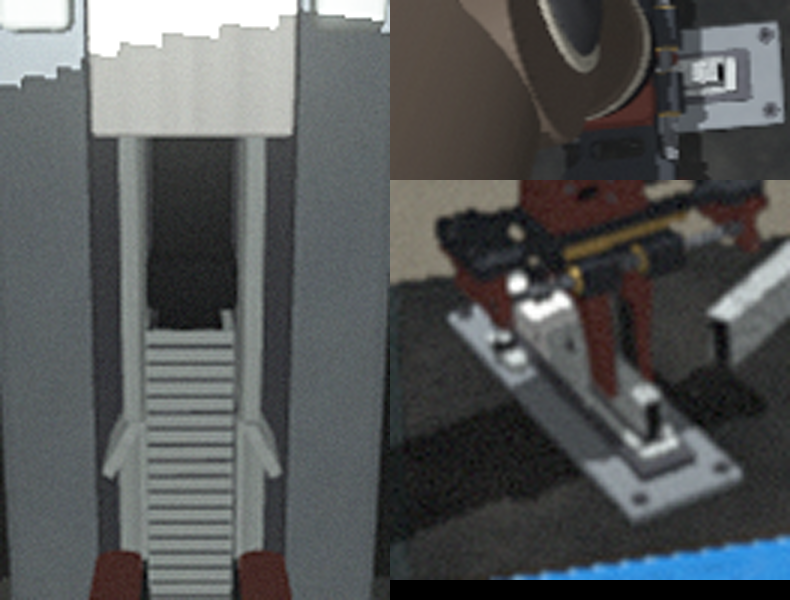

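Emit:
play_rows(
  targets=[
    {"hand":0.006,"x":0.0006,"y":0,"z":0,"rx":0,"ry":0,"rz":0},
    {"hand":0.006,"x":0.0012,"y":0,"z":0,"rx":0,"ry":0,"rz":0},
    {"hand":0.006,"x":0.0018,"y":0,"z":0,"rx":0,"ry":0,"rz":0},
    {"hand":0.006,"x":0.0018,"y":0,"z":0,"rx":0,"ry":0,"rz":0},
    {"hand":0.006,"x":0.0018,"y":0,"z":0,"rx":0,"ry":0,"rz":0},
  ],
)

```text
t: 9.85
eef_pos: [0.4677, 0.2417, 0.2254]
ee_rot: [2.104, 2.332, -0.003]
contact_force: [1.1, -9.7, 1.9]
width: 0.146
grasp_force: 30.0
```

```bash
python3 st.py
```

```text
t 9.85 along 43.7 lat -1.0 z 0.2254 mm  F along -9.8 lat 0.1 z 1.9 tilt [ 0.0005 -0.002  -0.    ] M [-2.26 -0.21  0.  ] g 29.995632469654083 w 0.1455908504645404
```

Emit:
play_rows(
  targets=[
    {"hand":0.006,"x":0,"y":0,"z":0.001,"rx":0,"ry":0,"rz":0},
    {"hand":0.006,"x":0,"y":0,"z":0.002,"rx":0,"ry":0,"rz":0},
    {"hand":0.006,"x":0,"y":0,"z":0.003,"rx":0,"ry":0,"rz":0},
    {"hand":0.006,"x":0,"y":0,"z":0.0035,"rx":0,"ry":0,"rz":0},
    {"hand":0.006,"x":0,"y":0,"z":0.004,"rx":0,"ry":0,"rz":0},
    {"hand":0.006,"x":0,"y":0,"z":0.0045,"rx":0,"ry":0,"rz":0},
    {"hand":0.006,"x":0,"y":0,"z":0.0045,"rx":0,"ry":0,"rz":0},
  ],
)

```text
t: 10.55
eef_pos: [0.4677, 0.2417, 0.2208]
ee_rot: [2.104, 2.332, -0.003]
contact_force: [0.9, -9.2, 1.2]
width: 0.148
grasp_force: 30.0
```

```bash
python3 st.py
```

```text
t 10.55 along 43.6 lat -1.0 z 0.2208 mm  F along -9.2 lat -0.1 z 1.2 tilt [ 0.0007 -0.0021  0.0001] M [-2.27 -0.21  0.02] g 29.995039701461792 w 0.1479473784567101
```

Emit:
play_rows(
  targets=[
    {"hand":0.006,"x":0,"y":0,"z":0.0005,"rx":0,"ry":0,"rz":0},
    {"hand":0.006,"x":0,"y":0,"z":0.001,"rx":0,"ry":0,"rz":0},
    {"hand":0.006,"x":0,"y":0,"z":0.0015,"rx":0,"ry":0,"rz":0},
    {"hand":0.006,"x":0,"y":0,"z":0.002,"rx":0,"ry":0,"rz":0},
    {"hand":0.006,"x":0,"y":0,"z":0.002,"rx":0,"ry":0,"rz":0},
  ],
)

```text
t: 11.05
eef_pos: [0.4677, 0.2417, 0.2188]
ee_rot: [2.104, 2.332, -0.003]
contact_force: [1.2, -9.0, 0.9]
width: 0.141
grasp_force: 30.0
```

```bash
python3 st.py
```

```text
t 11.05 along 43.6 lat -1.1 z 0.2188 mm  F along -9.1 lat 0.3 z 0.9 tilt [ 0.0007 -0.0021  0.0001] M [-2.21 -0.22 -0.04] g 29.994822442531586 w 0.14059470196512733
```

Emit:
play_rows(
  targets=[
    {"hand":0.006,"x":0,"y":0,"z":0.0005,"rx":0,"ry":0,"rz":0},
    {"hand":0.006,"x":0,"y":0,"z":0.001,"rx":0,"ry":0,"rz":0},
    {"hand":0.006,"x":0,"y":0,"z":0.0015,"rx":0,"ry":0,"rz":0},
    {"hand":0.006,"x":0,"y":0,"z":0.0015,"rx":0,"ry":0,"rz":0},
  ],
)

```text
t: 11.45
eef_pos: [0.4677, 0.2417, 0.2173]
ee_rot: [2.104, 2.332, -0.003]
contact_force: [2.0, -10.6, 0.8]
width: 0.144
grasp_force: 30.0
```

```bash
python3 st.py
```

```text
t 11.45 along 43.6 lat -1.0 z 0.2173 mm  F along -10.8 lat 0.9 z 0.8 tilt [ 0.0006 -0.002   0.0001] M [-2.16 -0.19 -0.01] g 29.99501198530197 w 0.14444478945611844
```

Emit:
play_rows(
  targets=[
    {"hand":0.006,"x":0,"y":0,"z":0.0004,"rx":0,"ry":0,"rz":0},
    {"hand":0.006,"x":0,"y":0,"z":0.0008,"rx":0,"ry":0,"rz":0},
    {"hand":0.006,"x":0,"y":0,"z":0.0008,"rx":0,"ry":0,"rz":0},
  ],
)

```text
t: 11.75
eef_pos: [0.4677, 0.2417, 0.2165]
ee_rot: [2.104, 2.332, -0.003]
contact_force: [1.5, -10.0, 0.6]
width: 0.146
grasp_force: 30.0
```

```bash
python3 st.py
```

```text
t 11.75 along 43.6 lat -1.0 z 0.2165 mm  F along -10.1 lat 0.5 z 0.6 tilt [ 0.0006 -0.002   0.0001] M [-2.22 -0.17 -0.04] g 29.99487966299057 w 0.1458824961051161
```

Emit:
play_rows(
  targets=[
    {"hand":0.006,"x":0,"y":0,"z":0.0004,"rx":0,"ry":0,"rz":0},
    {"hand":0.006,"x":0,"y":0,"z":0.0008,"rx":0,"ry":0,"rz":0},
    {"hand":0.006,"x":0,"y":0,"z":0.0008,"rx":0,"ry":0,"rz":0},
  ],
)

```text
t: 12.05
eef_pos: [0.4677, 0.2417, 0.2157]
ee_rot: [2.104, 2.332, -0.003]
contact_force: [0.6, -9.8, 1.8]
width: 0.145
grasp_force: 30.0
```

```bash
python3 st.py
```

```text
t 12.05 along 43.6 lat -1.0 z 0.2157 mm  F along -9.8 lat -0.4 z 1.8 tilt [ 0.0006 -0.002   0.0001] M [-2.22 -0.18 -0.02] g 29.99491184949875 w 0.14498461326908293
```

Emit:
play_rows(
  targets=[
    {"hand":0.006,"x":0,"y":0,"z":0.0004,"rx":0,"ry":0,"rz":0},
    {"hand":0.006,"x":0,"y":0,"z":0.0008,"rx":0,"ry":0,"rz":0},
    {"hand":0.006,"x":0,"y":0,"z":0.0008,"rx":0,"ry":0,"rz":0},
  ],
)

```text
t: 12.35
eef_pos: [0.4677, 0.2417, 0.2149]
ee_rot: [2.104, 2.332, -0.003]
contact_force: [0.9, -9.3, 1.0]
width: 0.145
grasp_force: 30.0
```

```bash
python3 st.py
```

```text
t 12.35 along 43.6 lat -1.0 z 0.2149 mm  F along -9.3 lat -0.1 z 1.0 tilt [ 0.0006 -0.002   0.0001] M [-2.22 -0.22 -0.05] g 29.99505490064621 w 0.14522356264100142
```

Emit:
play_rows(
  targets=[
    {"hand":0.006,"x":0,"y":0,"z":0.0004,"rx":0,"ry":0,"rz":0},
    {"hand":0.006,"x":0,"y":0,"z":0.0007,"rx":0,"ry":0,"rz":0},
    {"hand":0.006,"x":0,"y":0,"z":0.0007,"rx":0,"ry":0,"rz":0},
  ],
)

```text
t: 12.65
eef_pos: [0.4677, 0.2417, 0.2142]
ee_rot: [2.104, 2.332, -0.003]
contact_force: [0.9, -8.8, 0.2]
width: 0.142
grasp_force: 30.0
```

```bash
python3 st.py
```

```text
t 12.65 along 43.6 lat -1.0 z 0.2142 mm  F along -8.8 lat -0.0 z 0.2 tilt [ 0.0006 -0.002   0.    ] M [-2.24 -0.19 -0.01] g 29.995242655277252 w 0.14244398327314642
```

Emit:
play_rows(
  targets=[
    {"hand":0.006,"x":0,"y":0,"z":0.0004,"rx":0,"ry":0,"rz":0},
    {"hand":0.006,"x":0,"y":0,"z":0.0007,"rx":0,"ry":0,"rz":0},
    {"hand":0.006,"x":0,"y":0,"z":0.0007,"rx":0,"ry":0,"rz":0},
  ],
)

```text
t: 12.95
eef_pos: [0.4677, 0.2417, 0.2136]
ee_rot: [2.104, 2.332, -0.003]
contact_force: [1.1, -9.8, 1.5]
width: 0.142
grasp_force: 30.0
```

```bash
python3 st.py
```

```text
t 12.95 along 43.6 lat -1.1 z 0.2136 mm  F along -9.9 lat 0.1 z 1.5 tilt [ 0.0006 -0.0019  0.0001] M [-2.22 -0.17 -0.01] g 29.995363354682922 w 0.1421120720553697
```

Emit:
play_rows(
  targets=[
    {"hand":0.006,"x":0,"y":0,"z":0.0004,"rx":0,"ry":0,"rz":0},
    {"hand":0.006,"x":0,"y":0,"z":0.0007,"rx":0,"ry":0,"rz":0},
    {"hand":0.006,"x":0,"y":0,"z":0.0007,"rx":0,"ry":0,"rz":0},
  ],
)

```text
t: 13.25
eef_pos: [0.4678, 0.2416, 0.2135]
ee_rot: [2.104, 2.332, -0.002]
contact_force: [-1.0, -9.8, 8.8]
width: 0.143
grasp_force: 30.0
```

```bash
python3 st.py
```

```text
t 13.25 along 43.5 lat -1.0 z 0.2135 mm  F along -9.7 lat -2.0 z 8.8 tilt [ 0.0006 -0.0015  0.0002] M [-2.44  0.28  0.04] g 30.005571842193604 w 0.1429607569519199
```

Emit:
play_rows(
  targets=[
    {"hand":0.006,"x":-0.0005,"y":0,"z":-0.0003,"rx":0,"ry":0,"rz":0},
    {"hand":0.006,"x":-0.001,"y":0,"z":-0.0003,"rx":0,"ry":0,"rz":0},
    {"hand":0.006,"x":-0.0015,"y":0,"z":-0.0003,"rx":0,"ry":0,"rz":0},
    {"hand":0.006,"x":-0.002,"y":0,"z":-0.0003,"rx":0,"ry":0,"rz":0},
    {"hand":0.006,"x":-0.002,"y":0,"z":-0.0003,"rx":0,"ry":0,"rz":0},
  ],
)

```text
t: 13.75
eef_pos: [0.4679, 0.2403, 0.2135]
ee_rot: [2.104, 2.333, -0.001]
contact_force: [0.6, -7.1, 3.7]
width: 0.145
grasp_force: 30.0
```

```bash
python3 st.py
```

```text
t 13.75 along 42.2 lat -1.0 z 0.2135 mm  F along -7.2 lat -0.2 z 3.7 tilt [ 0.0002 -0.0009 -0.0004] M [-1.82 -0.01  0.01] g 29.998851120471954 w 0.14494924620187624
```

Emit:
play_rows(
  targets=[
    {"hand":0.006,"x":-0.0005,"y":0,"z":0,"rx":0,"ry":0,"rz":0},
    {"hand":0.006,"x":-0.001,"y":0,"z":0,"rx":0,"ry":0,"rz":0},
    {"hand":0.006,"x":-0.0013,"y":0,"z":0,"rx":0,"ry":0,"rz":0},
    {"hand":0.006,"x":-0.0013,"y":0,"z":0,"rx":0,"ry":0,"rz":0},
  ],
)

```text
t: 14.15
eef_pos: [0.4679, 0.2399, 0.2135]
ee_rot: [-2.103, -2.334, -0.0]
contact_force: [0.0, -4.9, 2.9]
width: 0.142
grasp_force: 30.0
```

```bash
python3 st.py
```

```text
t 14.15 along 41.9 lat -1.0 z 0.2135 mm  F along -4.9 lat -0.5 z 2.9 tilt [ 0.      0.0002 -0.0013] M [-1.14  0.18  0.06] g 29.998480081558228 w 0.14242351716508886
```

Emit:
play_rows(
  targets=[
    {"hand":0.006,"x":-0.001,"y":0,"z":0,"rx":0,"ry":0,"rz":0},
    {"hand":0.006,"x":-0.0015,"y":0,"z":0,"rx":0,"ry":0,"rz":0},
    {"hand":0.03,"x":-0.0015,"y":0,"z":0,"rx":0,"ry":0,"rz":0},
    {"hand":0.03,"x":-0.0015,"y":0,"z":0,"rx":0,"ry":0,"rz":0},
    {"hand":0.03,"x":-0.0015,"y":0,"z":0,"rx":0,"ry":0,"rz":0},
    {"hand":0.03,"x":-0.0015,"y":0,"z":0,"rx":0,"ry":0,"rz":0},
    {"hand":0.03,"x":-0.0015,"y":0,"z":-0.02,"rx":0,"ry":0,"rz":0},
    {"hand":0.03,"x":-0.0015,"y":0,"z":-0.06,"rx":0,"ry":0,"rz":0},
    {"hand":0.03,"x":-0.0015,"y":0,"z":-0.1,"rx":0,"ry":0,"rz":0},
    {"hand":0.03,"x":-0.0015,"y":0,"z":-0.1,"rx":0,"ry":0,"rz":0},
    {"hand":0.03,"x":-0.0015,"y":0,"z":-0.1,"rx":0,"ry":0,"rz":0},
  ],
)

```text
t: 15.25
eef_pos: [0.4681, 0.2386, 0.314]
ee_rot: [-2.103, -2.334, -0.003]
contact_force: [0.4, 0.4, 0.2]
width: 0.339
grasp_force: 0.0
```

```bash
python3 st.py; python3 - <<'E'
from h import *
import pickle
i,m=cap('wrist','w5.png');pickle.dump((m,sensors.read_state()),open('w5.pkl','wb'))
i,m2=cap('scene','s5.png')
a=cv2.imread('pics/w5.png')[0:400,200:450];t=cv2.imread('pics/s5.png')
a=cv2.resize(a,(375,600),interpolation=cv2.INTER_CUBIC)
c=cv2.resize(t[165:265,200:300],(400,400),interpolation=cv2.INTER_CUBIC)
cv2.imwrite('pics/c5.png',np.hstack([a,np.vstack([c,np.zeros((200,400,3),np.uint8)])]))
E
```

```text
t 15.25 along 40.6 lat -1.0 z 0.3140 mm  F along 0.3 lat 0.4 z 0.2 tilt [-0.0016  0.0015 -0.0016] M [-0.08  0.05  0.04] g 0.0 w 0.3387478482469484
```

View pics/c5.png

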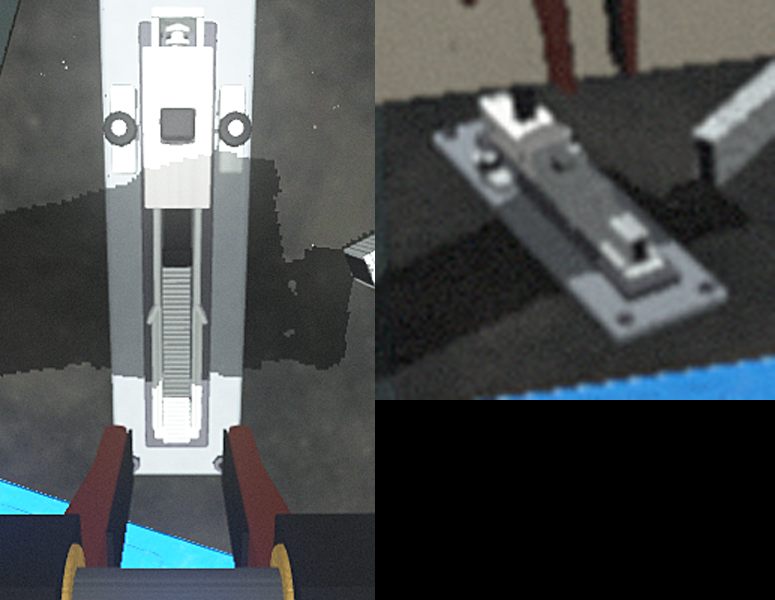

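The stick lies straight in the channel, with its crown from about (318,178) to (318,285), in front of the follower and behind the lip. The tab top is centred at about (318,82), between the thumbscrews at (280,85) and (357,85).

```bash
python3 - <<'E'
from h import *
import pickle
m,s=pickle.load(open('w5.pkl','rb'))
e=np.array([np.cos(1.6735),np.sin(1.6735)]);n=np.array([e[1],-e[0]])
def f(nm,uv,z):
    P=onz(m,[(uv[0]/1.5+200-.3,uv[1]/1.5-.3)],z)[0];d=P[:2]-s['eef_pos'][:2];print(nm,P.round(4),'along %.4f lat %.4f'%(d@e,d@n));return P
f('tabtop back',(177,108),.072);f('tabtop front',(178,136),.072);f('tabL',(162,123),.072);f('tabR',(194,123),.072)
f('rail front',(178,208),.048);f('stick front',(178,267),.042);f('stick rear',(178,430),.042)
f('lipout',(178,442),.023)
m2=pickle.load(open('m0.pkl','rb'))
print('scene/top tab tri',tri((m2[0],m2[1]),((205+128/4-.4,180+(270-240)/4-.4+0),(130+141/4-.4,250+112/4-.4))))
c=np.array([s['eef_pos'][0],s['eef_pos'][1]]);
E
```

```text
tabtop back [0.4562 0.3544 0.072 ] along 0.1165 lat 0.0004
tabtop front [0.4576 0.3445 0.072 ] along 0.1065 lat 0.0008
tabL [0.451  0.3485 0.072 ] along 0.1112 lat -0.0053
tabR [0.4632 0.3498 0.072 ] along 0.1112 lat 0.0070
rail front [0.4605 0.3173 0.048 ] along 0.0791 lat 0.0009
stick front [0.4633 0.2907 0.042 ] along 0.0523 lat 0.0010
stick rear [0.472 0.208 0.042] along -0.0308 lat 0.0012
lipout [0.4737 0.1921 0.023 ] along -0.0467 lat 0.0013
scene/top tab tri [0.45756081 0.34470414 0.06989147]
```

Emit:
play_rows(
  targets=[
    {"hand":0.04,"x":0.04,"y":0.001,"z":0,"rx":0,"ry":0,"rz":0.002},
    {"hand":0.04,"x":0.08,"y":0.001,"z":0,"rx":0,"ry":0,"rz":0.002},
    {"hand":0.04,"x":0.11,"y":0.001,"z":0.01,"rx":0,"ry":0,"rz":0.002},
    {"hand":0.04,"x":0.11,"y":0.001,"z":0.04,"rx":0,"ry":0,"rz":0.002},
    {"hand":0.04,"x":0.11,"y":0.001,"z":0.045,"rx":0,"ry":0,"rz":0.002},
    {"hand":0.04,"x":0.11,"y":0.001,"z":0.045,"rx":0,"ry":0,"rz":0.002},
    {"hand":0.04,"x":0.11,"y":0.001,"z":0.045,"rx":0,"ry":0,"rz":0.002},
  ],
)

```text
t: 16.05
eef_pos: [0.4582, 0.347, 0.2686]
ee_rot: [2.107, 2.33, -0.001]
contact_force: [-0.4, 0.9, -0.7]
width: 0.457
grasp_force: 0.0
```

```bash
python3 st.py; python3 - <<'E'
from h import *
import pickle
p0=pickle.load(open('w5.pkl','rb'))[1]['eef_pos']
e=np.array([np.cos(1.6735),np.sin(1.6735)]);n=np.array([e[1],-e[0]])
t=p0[:2]+.1115*e+.0008*n
rel([*t,.236],1.6735)
E
```

```text
t 16.05 along 149.3 lat 0.3 z 0.2686 mm  F along 0.9 lat -0.3 z -0.7 tilt [ 0.0001 -0.0007  0.0025] M [-0.06  0.07  0.03] g 0.0 w 0.45697745777266674
pos [0.4582 0.347  0.2686] yaw 1.671 shift [ 0.0027 -0.0009  0.0326] rot [-0.0001  0.0007 -0.0025] F [-0.44  0.9  -0.74] w 0.0401 16.05
```

Emit:
play_rows(
  targets=[
    {"hand":0.04,"x":0.002,"y":-0.001,"z":0.016,"rx":0,"ry":0,"rz":-0.002},
    {"hand":0.04,"x":0.002,"y":-0.001,"z":0.032,"rx":0,"ry":0,"rz":-0.002},
    {"hand":0.04,"x":0.002,"y":-0.001,"z":0.032,"rx":0,"ry":0,"rz":-0.002},
    {"hand":0.006,"x":0.002,"y":-0.001,"z":0.032,"rx":0,"ry":0,"rz":-0.002},
    {"hand":0.006,"x":0.002,"y":-0.001,"z":0.032,"rx":0,"ry":0,"rz":-0.002},
    {"hand":0.006,"x":0.002,"y":-0.001,"z":0.032,"rx":0,"ry":0,"rz":-0.002},
    {"hand":0.006,"x":0.002,"y":-0.001,"z":0.032,"rx":0,"ry":0,"rz":-0.002},
    {"hand":0.006,"x":0.002,"y":-0.001,"z":0.032,"rx":0,"ry":0,"rz":-0.002},
  ],
)

```text
t: 16.85
eef_pos: [0.4567, 0.3499, 0.2371]
ee_rot: [2.103, 2.334, 0.002]
contact_force: [-0.0, -0.4, 5.5]
width: 0.156
grasp_force: 30.0
```

```bash
python3 st.py
```

```text
t 16.85 along 152.4 lat -0.9 z 0.2371 mm  F along -0.4 lat -0.1 z 5.5 tilt [-0.001   0.0008 -0.0011] M [-0.24  0.16 -0.02] g 30.001443028450012 w 0.1557878141511227
```

Emit:
play_rows(
  targets=[
    {"hand":0.006,"x":-0.005,"y":0,"z":0,"rx":0,"ry":0,"rz":0},
    {"hand":0.006,"x":-0.01,"y":0,"z":0,"rx":0,"ry":0,"rz":0},
    {"hand":0.006,"x":-0.015,"y":0,"z":0,"rx":0,"ry":0,"rz":0},
    {"hand":0.006,"x":-0.02,"y":0,"z":0,"rx":0,"ry":0,"rz":0},
    {"hand":0.006,"x":-0.025,"y":0,"z":0,"rx":0,"ry":0,"rz":0},
    {"hand":0.006,"x":-0.03,"y":0,"z":0,"rx":0,"ry":0,"rz":0},
    {"hand":0.006,"x":-0.03,"y":0,"z":0,"rx":0,"ry":0,"rz":0},
  ],
)

```text
t: 17.55
eef_pos: [0.4598, 0.3197, 0.237]
ee_rot: [-2.103, -2.333, -0.002]
contact_force: [-0.8, 0.8, 7.6]
width: 0.151
grasp_force: 30.0
```

```bash
python3 st.py
```

```text
t 17.55 along 122.0 lat -0.9 z 0.2370 mm  F along 0.9 lat -0.8 z 7.6 tilt [-0.0009  0.0011 -0.0009] M [-0.05  0.24 -0.05] g 30.002016127109528 w 0.15083811358733396
```

Emit:
play_rows(
  targets=[
    {"hand":0.006,"x":-0.006,"y":0,"z":-0.0004,"rx":0,"ry":0,"rz":0},
    {"hand":0.006,"x":-0.012,"y":0,"z":-0.0004,"rx":0,"ry":0,"rz":0},
    {"hand":0.006,"x":-0.018,"y":0,"z":-0.0004,"rx":0,"ry":0,"rz":0},
    {"hand":0.006,"x":-0.024,"y":0,"z":-0.0004,"rx":0,"ry":0,"rz":0},
    {"hand":0.006,"x":-0.03,"y":0,"z":-0.0004,"rx":0,"ry":0,"rz":0},
    {"hand":0.006,"x":-0.036,"y":0,"z":-0.0004,"rx":0,"ry":0,"rz":0},
    {"hand":0.006,"x":-0.042,"y":0,"z":-0.0004,"rx":0,"ry":0,"rz":0},
    {"hand":0.006,"x":-0.048,"y":0,"z":-0.0004,"rx":0,"ry":0,"rz":0},
    {"hand":0.006,"x":-0.054,"y":0,"z":-0.0004,"rx":0,"ry":0,"rz":0},
    {"hand":0.006,"x":-0.06,"y":0,"z":-0.0004,"rx":0,"ry":0,"rz":0},
    {"hand":0.006,"x":-0.06,"y":0,"z":-0.0004,"rx":0,"ry":0,"rz":0},
  ],
)

```text
t: 18.65
eef_pos: [0.4662, 0.2588, 0.237]
ee_rot: [2.104, 2.332, 0.0]
contact_force: [0.9, -0.7, 7.4]
width: 0.159
grasp_force: 30.0
```

```bash
python3 st.py
```

```text
t 18.65 along 60.9 lat -0.8 z 0.2370 mm  F along -0.8 lat 0.8 z 7.4 tilt [-0.0004 -0.0004  0.0002] M [-0.15 -0.09  0.01] g 30.001385807991028 w 0.15870223170266629
```

Emit:
play_rows(
  targets=[
    {"hand":0.006,"x":-0.002,"y":0,"z":0,"rx":0,"ry":0,"rz":0},
    {"hand":0.006,"x":-0.004,"y":0,"z":0,"rx":0,"ry":0,"rz":0},
    {"hand":0.006,"x":-0.006,"y":0,"z":0,"rx":0,"ry":0,"rz":0},
    {"hand":0.006,"x":-0.008,"y":0,"z":0,"rx":0,"ry":0,"rz":0},
    {"hand":0.006,"x":-0.01,"y":0,"z":0,"rx":0,"ry":0,"rz":0},
    {"hand":0.006,"x":-0.01,"y":0,"z":0,"rx":0,"ry":0,"rz":0},
  ],
)

```text
t: 19.25
eef_pos: [0.4671, 0.2497, 0.2371]
ee_rot: [2.104, 2.333, 0.001]
contact_force: [0.0, 3.4, 6.6]
width: 0.155
grasp_force: 30.0
```

```bash
python3 st.py
```

```text
t 19.25 along 51.6 lat -0.8 z 0.2371 mm  F along 3.3 lat 0.4 z 6.6 tilt [-0.0005  0.0002 -0.0006] M [0.33 0.03 0.02] g 30.001177489757538 w 0.15548243128293393
```

Emit:
play_rows(
  targets=[
    {"hand":0.006,"x":-0.001,"y":0,"z":0,"rx":0,"ry":0,"rz":0},
    {"hand":0.006,"x":-0.002,"y":0,"z":0,"rx":0,"ry":0,"rz":0},
    {"hand":0.006,"x":-0.003,"y":0,"z":0,"rx":0,"ry":0,"rz":0},
    {"hand":0.006,"x":-0.004,"y":0,"z":0,"rx":0,"ry":0,"rz":0},
    {"hand":0.006,"x":-0.004,"y":0,"z":0,"rx":0,"ry":0,"rz":0},
  ],
)

```text
t: 19.75
eef_pos: [0.4674, 0.2458, 0.237]
ee_rot: [2.103, 2.333, 0.001]
contact_force: [0.4, 2.0, 6.8]
width: 0.158
grasp_force: 30.0
```

```bash
python3 st.py
```

```text
t 19.75 along 47.8 lat -0.9 z 0.2370 mm  F along 1.9 lat 0.6 z 6.8 tilt [-0.0005  0.0003 -0.0008] M [0.5  0.03 0.02] g 30.001108646392822 w 0.15754993237969336
```

Emit:
play_rows(
  targets=[
    {"hand":0.006,"x":-0.001,"y":0,"z":0,"rx":0,"ry":0,"rz":0},
    {"hand":0.006,"x":-0.002,"y":0,"z":0,"rx":0,"ry":0,"rz":0},
    {"hand":0.006,"x":-0.003,"y":0,"z":0,"rx":0,"ry":0,"rz":0},
    {"hand":0.006,"x":-0.004,"y":0,"z":0,"rx":0,"ry":0,"rz":0},
    {"hand":0.006,"x":-0.004,"y":0,"z":0,"rx":0,"ry":0,"rz":0},
  ],
)

```text
t: 20.25
eef_pos: [0.4679, 0.2419, 0.2371]
ee_rot: [2.103, 2.333, 0.001]
contact_force: [0.6, 2.4, 6.6]
width: 0.155
grasp_force: 30.0
```

```bash
python3 st.py
```

```text
t 20.25 along 43.8 lat -0.9 z 0.2371 mm  F along 2.3 lat 0.9 z 6.6 tilt [-0.0006  0.0003 -0.0008] M [0.57 0.01 0.01] g 30.001181960105896 w 0.15530719744521393
```

Emit:
play_rows(
  targets=[
    {"hand":0.006,"x":-0.001,"y":0,"z":0,"rx":0,"ry":0,"rz":0},
    {"hand":0.006,"x":-0.002,"y":0,"z":0,"rx":0,"ry":0,"rz":0},
    {"hand":0.006,"x":-0.003,"y":0,"z":0,"rx":0,"ry":0,"rz":0},
    {"hand":0.006,"x":-0.003,"y":0,"z":0,"rx":0,"ry":0,"rz":0},
  ],
)

```text
t: 20.65
eef_pos: [0.4682, 0.239, 0.2371]
ee_rot: [2.103, 2.333, 0.001]
contact_force: [0.6, 2.5, 6.3]
width: 0.159
grasp_force: 30.0
```

```bash
python3 st.py
```

```text
t 20.65 along 40.9 lat -0.9 z 0.2371 mm  F along 2.4 lat 0.8 z 6.3 tilt [-0.0006  0.0004 -0.0008] M [ 0.64  0.   -0.03] g 30.001170337200165 w 0.1586708894348827
```

Emit:
play_rows(
  targets=[
    {"hand":0.006,"x":-0.001,"y":0,"z":0,"rx":0,"ry":0,"rz":0},
    {"hand":0.006,"x":-0.002,"y":0,"z":0,"rx":0,"ry":0,"rz":0},
    {"hand":0.006,"x":-0.0025,"y":0,"z":0,"rx":0,"ry":0,"rz":0},
    {"hand":0.006,"x":-0.0025,"y":0,"z":0,"rx":0,"ry":0,"rz":0},
  ],
)

```text
t: 21.05
eef_pos: [0.4681, 0.2384, 0.2371]
ee_rot: [-2.101, -2.334, -0.004]
contact_force: [-0.1, 9.4, 3.0]
width: 0.153
grasp_force: 30.0
```

```bash
python3 st.py
```

```text
t 21.05 along 40.3 lat -1.0 z 0.2371 mm  F along 9.4 lat 0.9 z 3.0 tilt [-0.0011  0.0027 -0.0025] M [ 2.03  0.   -0.03] g 30.000644624233246 w 0.1533864996544012
```

Emit:
play_rows(
  targets=[
    {"hand":0.006,"x":-0.001,"y":0,"z":0,"rx":0,"ry":0,"rz":0},
    {"hand":0.006,"x":-0.002,"y":0,"z":0,"rx":0,"ry":0,"rz":0},
    {"hand":0.006,"x":-0.0025,"y":0,"z":0,"rx":0,"ry":0,"rz":0},
    {"hand":0.006,"x":-0.0025,"y":0,"z":0,"rx":0,"ry":0,"rz":0},
  ],
)

```text
t: 21.45
eef_pos: [0.4681, 0.2378, 0.2371]
ee_rot: [-2.098, -2.335, -0.007]
contact_force: [-0.4, 15.6, 0.4]
width: 0.161
grasp_force: 30.0
```

```bash
python3 st.py
```

```text
t 21.45 along 39.7 lat -1.1 z 0.2371 mm  F along 15.6 lat 1.2 z 0.4 tilt [-0.0015  0.005  -0.004 ] M [ 3.48  0.14 -0.04] g 30.00010997056961 w 0.1612706641580623
```

Emit:
play_rows(
  targets=[
    {"hand":0.006,"x":0.0,"y":0,"z":0,"rx":0,"ry":0,"rz":0},
    {"hand":0.006,"x":0.002,"y":0,"z":0,"rx":0,"ry":0,"rz":0},
    {"hand":0.04,"x":0.002,"y":0,"z":0,"rx":0,"ry":0,"rz":0},
    {"hand":0.04,"x":0.002,"y":0,"z":0,"rx":0,"ry":0,"rz":0},
    {"hand":0.04,"x":0.002,"y":0,"z":0,"rx":0,"ry":0,"rz":0},
    {"hand":0.04,"x":0.002,"y":0,"z":0,"rx":0,"ry":0,"rz":0},
    {"hand":0.04,"x":0.002,"y":0,"z":-0.02,"rx":0,"ry":0,"rz":0},
    {"hand":0.04,"x":0.002,"y":0,"z":-0.06,"rx":0,"ry":0,"rz":0},
    {"hand":0.04,"x":0.002,"y":0,"z":-0.1,"rx":0,"ry":0,"rz":0},
    {"hand":0.04,"x":0.002,"y":0,"z":-0.1,"rx":0,"ry":0,"rz":0},
    {"hand":0.04,"x":0.002,"y":0,"z":-0.1,"rx":0,"ry":0,"rz":0},
  ],
)

```text
t: 22.55
eef_pos: [0.4683, 0.2363, 0.3372]
ee_rot: [-2.103, -2.334, -0.003]
contact_force: [-1.2, -0.4, 0.1]
width: 0.462
grasp_force: 0.0
```

```bash
python3 st.py; python3 - <<'E'
from h import *
cap('wrist','w6.png');cap('scene','s6.png')
a=cv2.resize(cv2.imread('pics/w6.png')[0:400,200:450],(375,600));t=cv2.imread('pics/s6.png')
c=cv2.resize(t[165:265,200:300],(400,400),interpolation=cv2.INTER_CUBIC)
cv2.imwrite('pics/c6.png',np.hstack([a,np.vstack([c,np.zeros((200,400,3),np.uint8)])]))
E
```

```text
t 22.55 along 38.2 lat -1.0 z 0.3372 mm  F along -0.3 lat -1.3 z 0.1 tilt [-0.0012  0.0011 -0.0012] M [-0.06  0.11 -0.03] g 0.0 w 0.4620327494492148
```

View pics/c6.png

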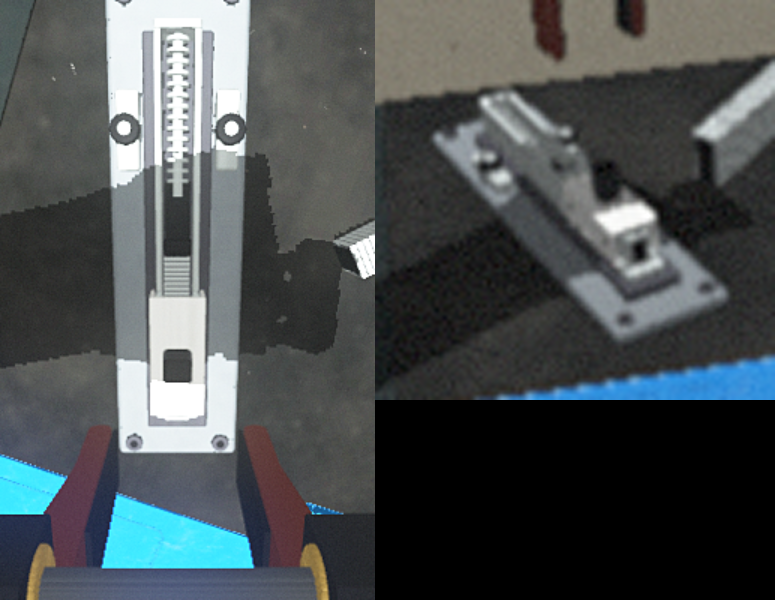

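The rail is at the nose end, with its front edge at about (319,277), over the stick. After release the tool went further toward the nose (38.2 mm) than the stop it had felt (40.3 mm), so it did not pull the rail back.

```bash
python3 -c "
from h import *
print(workorder.sign_off())"
```

```text
the job is handed in; nothing more can be done
None
```

The stick is seated flat in the channel behind the lip, the cover rail is slid to its hard stop over it, and the job is handed in; the sign-off gave no verdict.

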